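Feel a locating pin into the blind hole of a welding jig

TASK

Take the orange-knobbed locating pin out of its blue stand, set its tip down in one end of the jig's slot and slide it gently along the slot floor until it drops into the blind hole. See that it is fully home and upright, let go of it, and leave the parts lying around undisturbed.

Things in the scene. Friction and masses are not known exactly. Their poses are not given: they have to be found in the camera images.
- pin: loose locating pin, 68 mm long: 12 mm round steel shank 40 mm long with a 2 mm chamfer at its tip, and above it an orange cylindrical knob with black grooves, 24 mm diameter and 28 mm high. About 0.12 kg. Origin at the centre of the tip, z up along the shank towards the knob: the knob spans z = 40 to 68 mm. It starts upright in the blue stand
- pin_tip (a point): the centre of the pin's tip face (same as the pin's origin)
- pin_stand: fixed blue block 60 x 60 x 24 mm with one 14 mm hole 16 mm deep in its top, in which the pin stands. Origin at the centre of its underside, z up
- jig: fixed flat welding jig, 100 (x) by 212 (y) by 36 mm high, grey sides, aluminium cover; origin at the centre of its underside, z up. In the cover an open-topped slot runs along the jig's y: 15.5 mm wide (centred on x = 0), from y = -50 to +50 mm, 8 mm deep. More than 35 N from the pin spoils the jig
- slot_mid (a point): middle of the slot's floor, 28 mm above the jig's underside; axes as the jig's. The floor is a dark, clamped steel strip with one unmarked blind hole on the slot's centre line: 14 mm diameter, 16 mm deep (bottom 12 mm above the jig's underside). The hole's centre is anywhere from y = -25 to +25 mm, different each time and not measured
- channel_3: loose dark folded steel channel 50 x 150 x 26 mm, lying near the jig, to be left alone; origin at the centre of its underside
- bracket_0: loose bent sheet angle bracket 34 x 44 x 30 mm, to be left alone; origin on its underside, the bracket extends 17 to 51 mm along its x from there
- tube_offcut_0: loose dark square tube offcut 25 x 120 x 25 mm, to be left alone; origin at the centre of its underside
There are look-alikes about, which are no part of the job. Leave any green look-alike of the pin alone. Of the things that look like the jig, take the one that is farthest from the robot's base at the start.

How it is judged:
On the way:
1. the pin's tip rests on the slot floor in one end of the slot, at least 32 mm from its middle ((y of pin_tip in the frame of jig above 0.032 m or y of pin_tip in the frame of jig below -0.032 m) and y of pin_tip in the frame of jig between -0.05 and 0.05 m and x of pin_tip in the frame of jig between -0.005 and 0.005 m and z of pin_tip in the frame of jig below 0.031 m and contact force between pin and jig above 0.3 N), for 0.15 s.
At the end, for the whole second after the job is handed in: The pin stands in the blind hole of the jig with its tip within 2.5 mm of the hole's bottom, within 0.2 rad of upright, released and at rest (z of pin_tip in the frame of jig below 0.0145 m and y of pin_tip in the frame of jig between -0.028 and 0.028 m and x of pin_tip in the frame of jig between -0.004 and 0.004 m and angle between pin's own z axis and vertical below 0.2 rad and linear speed of pin below 0.01 m/s); the robot touches nothing.
It fails at once if the pin presses or knocks the jig with more than 35 N (contact force between pin and jig above 35 N).
It fails at once if a part lying around is moved by more than 15 mm (distance of any of channel_3, bracket_0, tube_offcut_0 from where it was at the start of the episode above 0.015 m).
It also fails if it takes over 64 s, if anything falls off the work surface, if the arm or the gripper's body presses on something with over 40 N, if the wrist force passes 120 N, or if a joint passes its speed limit or range.

ROBOT

A 6-joint arm with a two-finger parallel gripper is mounted at the origin on the work surface; the furniture and walls round the work are solid. World frame = base frame: x ahead of the robot, y to its left, z up, the work surface at z = 0. Lengths are in m, angles in rad, forces in N, time in s.
With the tool pointing down it reaches from about 0.275 to 0.85 m from the base axis. Payload 5.2 kg.
Tool frame: the origin (TCP) lies between the finger pads; the fingertips stand 22 mm ahead of it and the grasp point (between the pads) lies 3 mm ahead of it (robot.finger_overhang is the z of the fingertips in the tool frame, in m); z points along the fingers, y is the direction in which the jaws open and shut (so a half turn about z gives the same grasp; the last joint's range is limited). The gripper opens to 85 mm and grips with 20 to 120 N. Pads are 22 mm wide; open, the fingers measure 114 mm over their backs; the gripper's body (76 mm by 85 mm) begins 54 mm behind the grasp point. The pads swing forward as they close: fully open they stand 13 mm farther back than shut.
Start: joints at [1.112, 0.259, 1.535, -0, 1.348, -0.203], TCP at [0.139, 0.532, 0.215] pointing down, gripper open.
Joint ranges: [-3.14, 3.14], [-0.91, 2.08], [0.19, 2.58], [-1.22, 4.36], [0.22, 2.71], [-3.12, 3.12]. Speed limits (rad/s): [2.57, 2.57, 3.14, 3.14, 3.14, 3.14].

INTERFACE

Orientations are given as a 3x3 rotation matrix whose columns are the frame's x, y, z axes.
In Python, from station import robot gives the robot as it stands. The module is installed in compiled form; this text tells all that it offers.
- The arm moves only by the tool arm_command, never from a script. Its argument "commands" is a list of rows, each an object with "fingers": the finger opening in cm, from 0 to 8.54; "travel": the shift along the tool's x, y, z in cm, a list of three; "turn": the turn, a rotation vector about the tool's x, y, z in rad, a list of three. In form: [{"fingers": fingers, "travel": [tx, ty, tz], "turn": [ax, ay, az]}, ...]. A call has 1 to 8 rows; each row shifts and turns the commanded pose from where the row before left it, along the tool's axes as they then stand; what a row does not reach is not made up. A row lasts 1/12 s, in which the tool goes at most 41.7 mm and 7.16 degrees, less where a joint would pass 70% of its speed; a pose out of reach is approached as far as the arm can. A call with a gripper value outside its range is refused whole. The fingers move at their own pace and stop on an object; "force" is the grip in N (left out, the last holds). Time passes only in rows, so rows that do not move let the fingers close. It gives the time, the measured TCP pose, the force and the opening at its end, in the units of the state.
- robot.read_state(): the state, without advancing time (a new reading comes with each control period).
- robot.get_image(name): name is "side" or "top" or "wrist"; returns the picture (400x640x3 uint8, blue, green, red); there is no depth.
- robot.calibration(name): a dict with "K" (3x3 intrinsics, pixels), "D" ([k1, k2, p1, p2, k3] as OpenCV has them; the pictures are not rectified), "view" (4x4, takes a point from world to camera coordinates). Camera axes: x right, y up, looking along -z (the intrinsics and any distortion apply to the point x, -y, -z); pixel columns grow to the right and rows downward; lengths in m; the calibration is good to about 2 mm. A picture is of the moment at which its call begins: read the wrist's pose just before it. calibration takes no time and is no camera call; for the wrist camera it gives the pose at the moment of the call.
- robot.job_done(): hands the job in, once; it reports no verdict.
Trained networks look in the newest picture that a camera, given by its name, has taken for a name from the list of things; names that differ only in an ending like _2 or _b are one class to them, and where a whole thing is asked for, a point or a joint stands for the part that bears it (a point fixed in the world has none). Each returns a list of dicts, best first, with "confidence" (0 to 1); they miss things now and then, are a little off and sometimes report something else, mostly with a low value. They report only what shows in the picture. A call takes as long as a camera call. They do not tell look-alikes from the thing itself.
- robot.look_for(camera, target): "bbox" ([left, top, right, bottom] in pixels, round what is visible of it).
- robot.place_of(camera, target): "centre" ([column, row] in pixels: a listed point, or the origin of a listed thing).
The state is a dict: "time_s": time; "joint_positions": joint angles; "joint_velocities": joint speeds; "joint_torque": joint torques, N m; "tcp_pos": TCP position; "ee_rot": TCP orientation; "ft_force": force on the tool from outside, world axes, zero at the start; "wrist_torque": the same for the moment, N m; "grip_width": opening from 0.0 (shut) to 1.0 (fully open).
Only numpy, scipy, OpenCV 4.12 (cv2) and the standard library are available. Lean on these libraries where they do the work, as an engineer would, in place of code of your own. Each camera call takes 0.05 s, during which the arm holds its last target.

## Working session

There is one attempt and no reset: what is moved stays moved. The work goes in short steps, Python scripts to look and compute and a tool call to move; the robot and the scene stay as the last step left them, time stands still between calls to the robot, and variables do not carry over. Pictures are saved under pics/ and viewed, and the job is handed in when it is done.

Besides the shell and the picture viewer there is one more tool, called after "Emit:" by a JSON object that holds its "op" and its "data". arm_command: Moves the arm, as the interface text tells. Its arguments: {"type":"object","properties":{"commands":{"type":"array","items":{"type":"object","properties":{"fingers":{"type":"number"},"travel":{"type":"array","items":{"type":"number"}},"turn":{"type":"array","items":{"type":"number"}}}}},"force":{"type":"number"}},"required":["commands"]}

```bash
mkdir -p pics; ls
cat > h.py <<'E'
import numpy as np, cv2, json
from station import robot
def cal(n):
    c=robot.calibration(n); return np.array(c['K'],float),np.array(c['D'],float),np.array(c['view'],float)
def ray(n,px,c=None):
    K,D,V=c or cal(n)
    p=cv2.undistortPoints(np.array([[px]],float),K,D)[0,0]
    d=np.array([p[0],-p[1],-1.0]); R=V[:3,:3]; o=-R.T@V[:3,3]; return o,R.T@d
def atz(n,px,z,c=None):
    o,d=ray(n,px,c); return o+d*(z-o[2])/d[2]
def proj(n,P,c=None):
    K,D,V=c or cal(n)
    q=np.atleast_2d(P)@V[:3,:3].T+V[:3,3]; q=q*[1,-1,-1]
    return cv2.projectPoints(q,np.zeros(3),np.zeros(3),K,D)[0][:,0]
def tri(obs):
    A=np.zeros((3,3));b=np.zeros(3)
    for o,d in obs:
        d=d/np.linalg.norm(d);M=np.eye(3)-np.outer(d,d);A+=M;b+=M@o
    return np.linalg.solve(A,b)
E
python3 - <<'E'
from h import *
np.set_printoptions(precision=3,suppress=True)
for n in ['side','top']:
    cv2.imwrite(f'pics/{n}0.png',robot.get_image(n))
    for t in ['pin','pin_stand','jig','slot_mid']:
        print(n,t,[(np.round(r['centre']),round(r['confidence'],2)) for r in robot.place_of(n,t)])
s=robot.read_state();print(s)
for n in ['side','top','wrist']:
    K,D,V=cal(n);print(n,K[0,0],-V[:3,:3].T@V[:3,3],-V[2,:3])
E
```

```text
pics
side pin [(array([255., 267.]), 0.76)]
side pin_stand [(array([257., 271.]), 0.88), (array([240., 187.]), 0.48)]
side jig [(array([290., 201.]), 0.88), (array([376., 302.]), 0.6)]
side slot_mid [(array([290., 190.]), 0.9), (array([378., 287.]), 0.89)]
top pin [(array([253., 157.]), 0.65), (array([243., 186.]), 0.59)]
top pin_stand [(array([241., 186.]), 0.55)]
top jig [(array([351., 190.]), 0.91), (array([224., 282.]), 0.84), (array([423., 151.]), 0.28)]
top slot_mid [(array([354., 185.]), 0.82), (array([223., 286.]), 0.77)]
{'time_s': 0.5, 'joint_positions': array([ 1.112,  0.259,  1.535, -0.   ,  1.348, -0.203]), 'joint_velocities': array([-0.001,  0.   , -0.001,  0.001, -0.001,  0.   ]), 'joint_torque': array([ -0.002, -44.552, -29.065,  -0.   ,   0.002,  -0.   ]), 'tcp_pos': array([0.139, 0.532, 0.214]), 'ee_rot': array([[-0.967,  0.253, -0.   ],
       [ 0.253,  0.967, -0.   ],
       [-0.   , -0.   , -1.   ]]), 'ft_force': array([ 1.483,  0.167, -0.054]), 'wrist_torque': array([0.034, 0.058, 0.057]), 'grip_width': 0.9975442235696249}
side 492.1526765961156 [0.203 1.168 0.642] [ 0.198 -0.868 -0.455]
top 446.2660735063526 [0.353 0.055 1.31 ] [ 0.088 -0.    -0.996]
wrist 286.7705077153661 [0.064 0.551 0.374] [ 0.292 -0.075 -0.953]
```

View pics/side0.png

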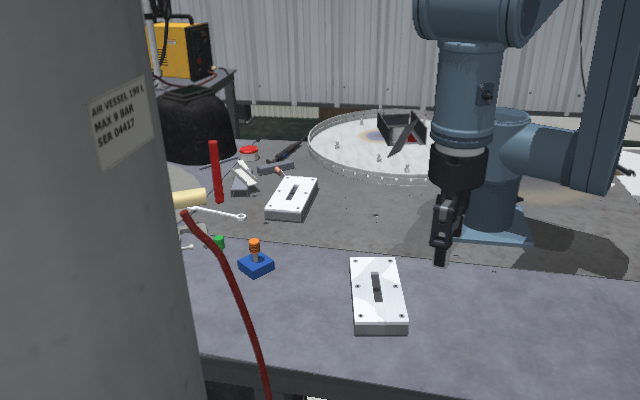

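View pics/top0.png

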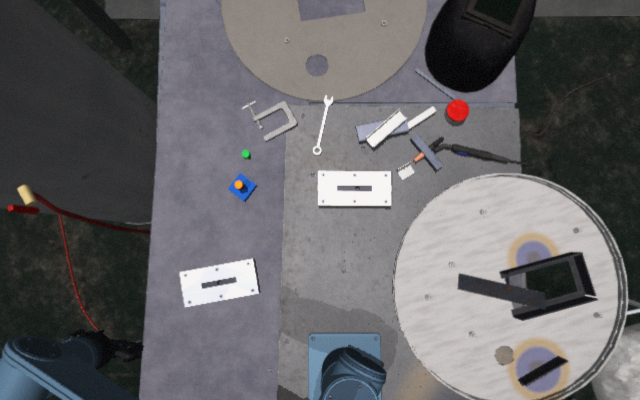

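Run:
```python
from h import *
np.set_printoptions(precision=4,suppress=True)
for nm,t,s,z in [('jigA',(354.5,188.5),None,.036),('jigB',(219,283),None,.036),('knobtop',(238.5,185),None,.076)]:
    print(nm,atz('top',t,z))
print('sideA',atz('side',(291,193),.036),'sideB',atz('side',(377,288),.036),'knob',atz('side',(254,241),.076))
# corners
for c in [(319,171.5),(391,171.5),(394,207),(318,206)]: print(atz('top',c,.036))
im=robot.get_image('top'); 
for n in ['channel_3','bracket_0','tube_offcut_0']:
    for r in robot.look_for('top',n)[:3]: print(n,np.round(r['bbox']),r['confidence'])
a=cv2.resize(im[130:230,200:300],(500,500),interpolation=cv2.INTER_CUBIC)
b=cv2.resize(im[100:220,310:450],(583,500),interpolation=cv2.INTER_CUBIC)[:, :]
cv2.imwrite('pics/crop1.png',cv2.resize(im[110:230,220:400],(800,533),interpolation=cv2.INTER_CUBIC))
cv2.imwrite('pics/crop2.png',cv2.resize(im[100:220,300:460],(800,600),interpolation=cv2.INTER_CUBIC))
im=robot.get_image('side')
cv2.imwrite('pics/crop3.png',cv2.resize(im[140:290,170:330],(640,600),interpolation=cv2.INTER_CUBIC))
```

```text
jigA [ 0.5138 -0.0342  0.036 ]
jigB [0.2463 0.3503 0.036 ]
knobtop [0.5194 0.2918 0.076 ]
sideA [ 0.5176 -0.0219  0.036 ] sideB [0.2463 0.3668 0.036 ] knob [0.5208 0.2997 0.076 ]
[0.5635 0.0678 0.036 ]
[ 0.5629 -0.1399  0.036 ]
[ 0.4601 -0.1468  0.036 ]
[0.4636 0.0708 0.036 ]
channel_3 [356. 121. 409. 143.] 0.7
bracket_0 [396. 161. 414. 182.] 0.7
tube_offcut_0 [410. 132. 443. 169.] 0.6
```

View pics/crop1.png

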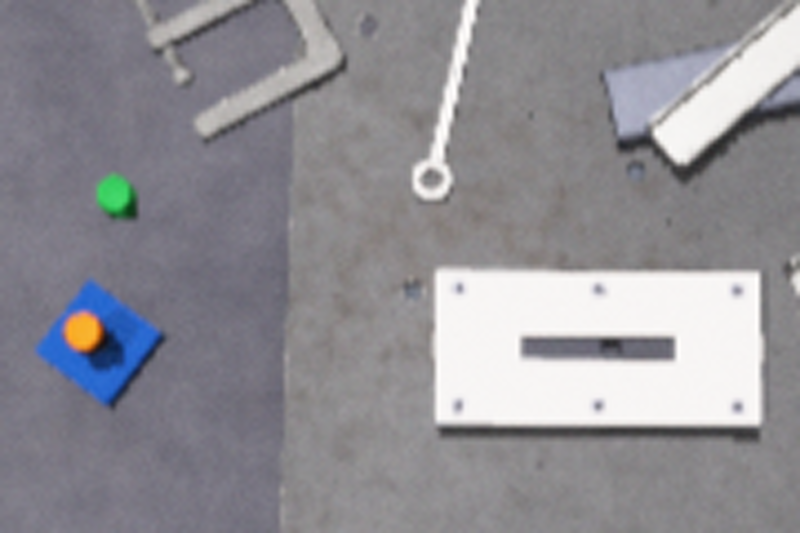

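View pics/crop2.png

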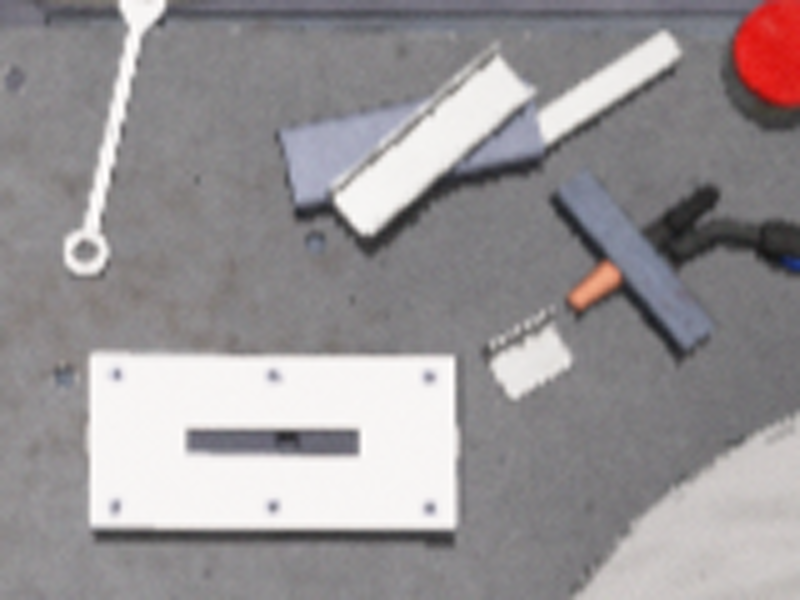

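View pics/crop3.png

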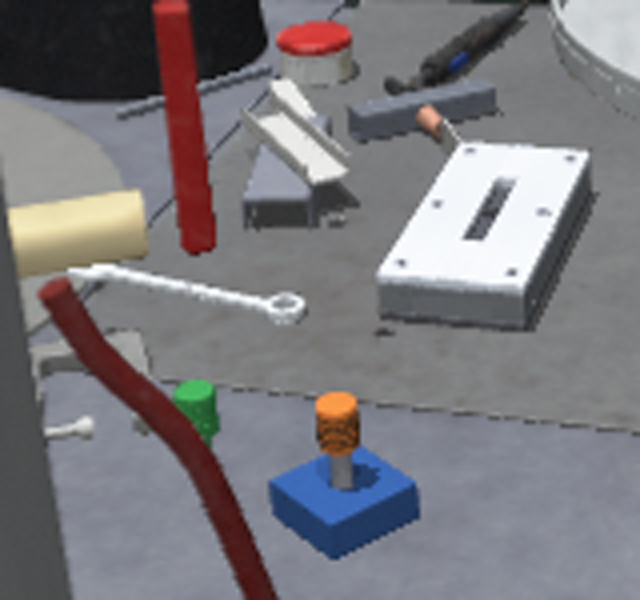

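```bash
cat > fit.py <<'E'
from h import *
from scipy.optimize import least_squares
np.set_printoptions(precision=4,suppress=True)
# orange: model silhouette centroid of knob z .048-.076
def orange(n):
    im=robot.get_image(n);hsv=cv2.cvtColor(im,cv2.COLOR_BGR2HSV)
    m=cv2.inRange(hsv,(5,150,120),(20,255,255));k,l,st,ce=cv2.connectedComponentsWithStats(cv2.morphologyEx(m,cv2.MORPH_CLOSE,np.ones((3,3))))
    i=1+np.argmax(st[1:,4]);return im,ce[i],st[i]
ims={}
obs=[]
for n in ['top','side']:
    im,c,s=orange(n);print(n,c,s);ims[n]=im
    bc=np.array([s[0]+s[2]/2-.5,s[1]+s[3]/2-.5]);
    th=np.linspace(0,2*np.pi,40);cyl=np.array([[.012*np.cos(t),.012*np.sin(t),z] for t in th for z in (.048,.076)])
    def f(p):
        q=proj(n,cyl+[p[0],p[1],0]);return (q.min(0)+q.max(0))/2-bc
    print(n,'pin xy',least_squares(f,[.52,.29]).x)
im=ims['top'];g=cv2.cvtColor(im,cv2.COLOR_BGR2GRAY)
roi=g[150:225,300:410];m=(roi>215).astype(np.uint8)
k,l,st,ce=cv2.connectedComponentsWithStats(m);i=1+np.argmax(st[1:,4])
mm=(l==i).astype(np.uint8);cs,h=cv2.findContours(mm,cv2.RETR_CCOMP,cv2.CHAIN_APPROX_NONE)
for c in cs:
    if len(c)>30:
        pts=c[:,0]+[300,150]
        w=np.array([atz('top',p,.036)[:2] for p in pts],np.float32)
        (cx,r,a)=cv2.minAreaRect(w);print('rect',len(c),cx,r,a)
E
python3 fit.py
```

```text
top [238.5294 184.4314] [235 181   8   8  51]
top pin xy [0.5225 0.2943]
side [175.8894  53.9944] [ 161   23   29   55 1067]
side pin xy [ 1.794  -1.9612]
rect 209 (0.5168601274490356, -0.03300749510526657) (0.20766565203666687, 0.09561759978532791) 89.85755920410156
rect 80 (0.5152634978294373, -0.03276662901043892) (0.10357967019081116, 0.02317384071648121) 89.85224151611328
```

Emit:
{"op": "arm_command", "data": {"commands": [{"travel": [0, 0, 0], "turn": [0, 0, -0.085]}, {"travel": [0, 0, 0], "turn": [0, 0, -0.085]}, {"travel": [0, 0, 0], "turn": [0, 0, -0.086]}, {"travel": [-2.5, -1.5, 0]}, {"travel": [-3, -1.9, 0]}, {"travel": [-3, -1.9, 0]}, {"travel": [-3, -1.9, 0]}, {"travel": [-3, -1.9, 0]}]}}

```text
invalid input at $.commands[0]: expected keys fingers, travel, turn
```

Emit:
{"op": "arm_command", "data": {"commands": [{"travel": [-3, -1.9, 0], "fingers": 6}, {"travel": [-3, -1.9, 0], "fingers": 6}, {"travel": [-3, -1.9, 0], "fingers": 6}, {"travel": [-3, -1.9, 0], "fingers": 6}, {"travel": [-3, -1.9, 0], "fingers": 6}, {"travel": [-3, -1.9, 0], "fingers": 6}, {"travel": [-3, -1.9, 0], "fingers": 6}, {"travel": [-2.9, -1.8, 0], "fingers": 6}]}}

```text
invalid input at $.commands[0]: expected keys fingers, travel, turn
```

Run:
```python
from h import *
np.set_printoptions(precision=4,suppress=True)
s=robot.read_state();print(s['time_s'],s['tcp_pos'],s['ee_rot'],s['joint_positions'],s['grip_width'],s['ft_force'])
c=cal('wrist');im=robot.get_image('wrist');cv2.imwrite('pics/w1.png',im)
print([ (r['centre'],r['confidence']) for r in robot.place_of('wrist','pin')])
```

```text
0.85 [0.1391 0.5321 0.2145] [[-0.9675  0.253   0.    ]
 [ 0.253   0.9675  0.0001]
 [-0.      0.0001 -1.    ]] [ 1.1122  0.2585  1.535   0.      1.348  -0.2028] 1.0013216938183984 [0.2457 0.4076 0.0112]
[]
```

View pics/w1.png

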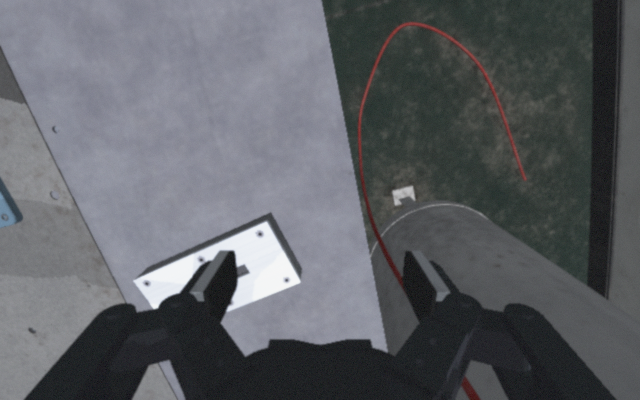

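Emit:
{"op": "arm_command", "data": {"commands": [{"fingers": 8.5, "travel": [0, 0, 0], "turn": [0, 0, -0.085]}, {"fingers": 8.5, "travel": [0, 0, 0], "turn": [0, 0, -0.085]}, {"fingers": 8.5, "travel": [0, 0, 0], "turn": [0, 0, -0.086]}, {"fingers": 8.5, "travel": [-2.5, -1.5, 0], "turn": [0, 0, 0]}, {"fingers": 8.5, "travel": [-3, -1.9, 0], "turn": [0, 0, 0]}, {"fingers": 8.5, "travel": [-3, -1.9, 0], "turn": [0, 0, 0]}, {"fingers": 8.5, "travel": [-3, -1.9, 0], "turn": [0, 0, 0]}, {"fingers": 8.5, "travel": [-3, -1.9, 0], "turn": [0, 0, 0]}]}}

```text
time_s: 1.62
tcp_pos: [0.2852, 0.4402, 0.2146]
ee_rot: [[-1.0, -0.001, 0.0], [-0.001, 1.0, 0.0], [-0.0, 0.0, -1.0]]
ft_force: [-0.5, 0.8, -0.3]
grip_width: 0.996
```

Emit:
{"op": "arm_command", "data": {"commands": [{"fingers": 6, "travel": [-3, -1.9, 0], "turn": [0, 0, 0]}, {"fingers": 6, "travel": [-3, -1.9, 0], "turn": [0, 0, 0]}, {"fingers": 6, "travel": [-3, -1.9, 0], "turn": [0, 0, 0]}, {"fingers": 6, "travel": [-3, -1.9, 0], "turn": [0, 0, 0]}, {"fingers": 6, "travel": [-3, -1.9, 0], "turn": [0, 0, 0]}, {"fingers": 6, "travel": [-3, -1.9, 0], "turn": [0, 0, 0]}, {"fingers": 6, "travel": [-3, -1.9, 0], "turn": [0, 0, 0]}, {"fingers": 6, "travel": [0, 0, 0], "turn": [0, 0, 0]}]}}

```text
time_s: 2.28
tcp_pos: [0.4997, 0.3043, 0.2141]
ee_rot: [[-1.0, 0.005, 0.003], [0.005, 1.0, -0.002], [-0.003, -0.002, -1.0]]
ft_force: [0.7, 0.1, 0.7]
grip_width: 0.706
```

Run:
```python
from h import *
np.set_printoptions(precision=4,suppress=True)
s=robot.read_state();print(s['time_s'],s['tcp_pos'],s['ee_rot'],s['joint_positions'],s['grip_width'],s['ft_force'])
c=cal('wrist');im=robot.get_image('wrist');cv2.imwrite('pics/w2.png',im)
print([ (r['centre'],r['confidence']) for r in robot.place_of('wrist','pin')])
```

```text
2.2833 [0.4997 0.3043 0.2141] [[-1.      0.0048  0.003 ]
 [ 0.0048  1.     -0.0018]
 [-0.003  -0.0018 -1.    ]] [ 0.3582  0.3206  1.4505 -0.0028  1.3683 -1.2073] 0.7056467775034444 [0.7201 0.15   0.6872]
[([302.7, 244.6], 0.87), ([312.3, 186.8], 0.82)]
```

View pics/w2.png

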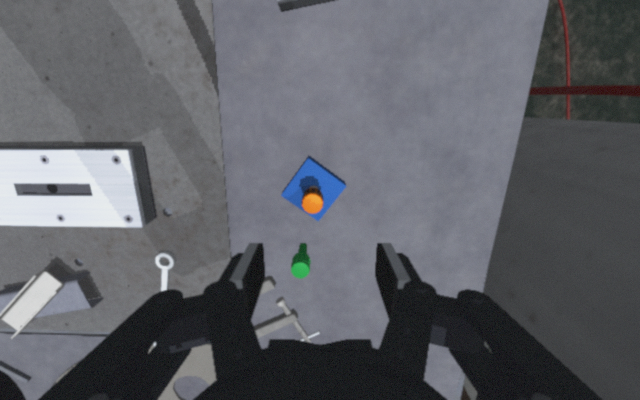

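```bash
cat > w.py <<'E'
from h import *
from scipy.optimize import least_squares
np.set_printoptions(precision=4,suppress=True)
def pinfit(n,im,roi,z0,z1,lo=(4,130,90),hi=(22,255,255),g=(.52,.29)):
    c=cal(n);hsv=cv2.cvtColor(im,cv2.COLOR_BGR2HSV);m=cv2.inRange(hsv,lo,hi)
    k=np.zeros_like(m);k[roi[1]:roi[3],roi[0]:roi[2]]=1;m*=k
    x,y,w,h=cv2.boundingRect(m);bc=np.array([x+w/2-.5,y+h/2-.5])
    th=np.linspace(0,2*np.pi,60);cyl=np.array([[.012*np.cos(t),.012*np.sin(t),z] for t in th for z in (z0,z1)])
    def f(p):
        q=proj(n,cyl+[p[0],p[1],0],c);return (q.min(0)+q.max(0))/2-bc
    r=least_squares(f,g);q=proj(n,cyl+[r.x[0],r.x[1],0],c)
    return r.x,(x,y,w,h),q.max(0)-q.min(0)
E
python3 - <<'E'
from w import *
print('wrist',pinfit('wrist',robot.get_image('wrist'),(280,150,350,220),.048,.076))
print('side',pinfit('side',robot.get_image('side'),(235,225,275,275),.048,.076))
print('top',pinfit('top',robot.get_image('top'),(225,170,255,200),.048,.076))
for p in [(15,190),(91,190)]: print('slot end',atz('wrist',p,.036))
for p in [(52,189)]: print('hole',atz('wrist',p,.028))
print('slotmid', [(r['centre'],atz('wrist',r['centre'],.028)) for r in robot.place_of('wrist','slot_mid')])
robot.get_image('wrist')
print('slotmid', [(r['centre'],atz('wrist',r['centre'],.028)) for r in robot.place_of('wrist','slot_mid')])
print(robot.read_state()['tcp_pos'])
im=cv2.imread('pics/w2.png');cv2.imwrite('pics/w2c.png',cv2.resize(im[140:240,0:160],(800,500),interpolation=cv2.INTER_CUBIC))
E
```

```text
wrist (array([0.525 , 0.2964]), (300, 197, 20, 21), array([21.7211, 27.6825]))
side (array([0.524 , 0.2963]), (249, 238, 10, 16), array([11.8612, 16.6183]))
top (array([0.5225, 0.2859]), (241, 183, 2, 4), array([10.3411,  9.7776]))
slot end [ 0.5119 -0.0761  0.036 ]
slot end [0.512  0.0238 0.036 ]
hole [ 0.5129 -0.0345  0.028 ]
slotmid [([56.1, 190.4], array([ 0.515 , -0.0294,  0.028 ]))]
slotmid [([52.5, 190.5], array([ 0.5155, -0.0344,  0.028 ]))]
[0.4931 0.3091 0.2148]
```

View pics/w2c.png

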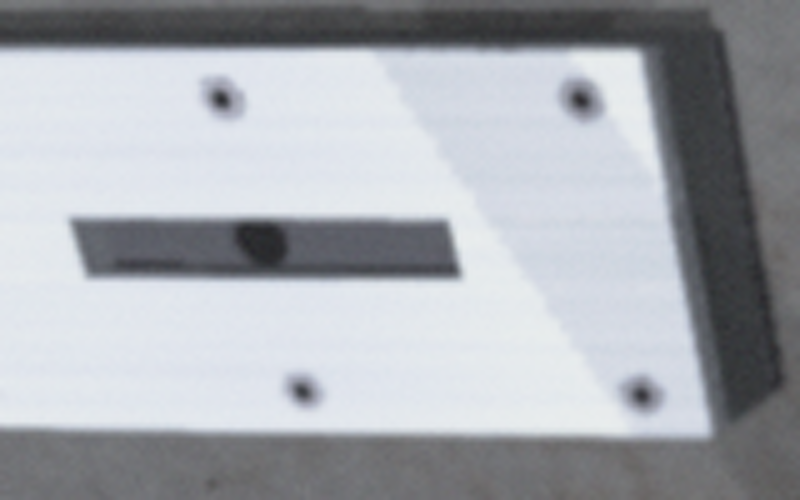

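Emit:
{"op": "arm_command", "data": {"commands": [{"fingers": 6, "travel": [-1.6, -0.7, 1.5], "turn": [0, 0, 0]}, {"fingers": 6, "travel": [-1.5, -0.6, 2.5], "turn": [0, 0, 0]}, {"fingers": 6, "travel": [0, 0, 2.5], "turn": [0, 0, 0]}, {"fingers": 6, "travel": [0, 0, 1.5], "turn": [0, 0, 0]}, {"fingers": 6, "travel": [0, 0, 0], "turn": [0, 0, 0]}, {"fingers": 6, "travel": [0, 0, 0], "turn": [0, 0, 0]}]}}

```text
time_s: 3.18
tcp_pos: [0.5242, 0.2956, 0.1341]
ee_rot: [[-1.0, -0.001, -0.002], [-0.001, 1.0, -0.001], [0.002, -0.001, -1.0]]
ft_force: [0.1, 0.2, 1.2]
grip_width: 0.703
```

Run:
```python
from w import *
s=robot.read_state();print(s['tcp_pos'],s['ee_rot'],s['grip_width'])
im=robot.get_image('wrist');cv2.imwrite('pics/w3.png',im)
cv2.imwrite('pics/w3c.png',cv2.resize(im[150:400,200:450],(600,600)))
print('wrist',pinfit('wrist',im,(280,150,400,300),.048,.076))
print('wrist',pinfit('wrist',im,(280,150,400,300),.0759,.076))
print(robot.read_state()['tcp_pos'])
print('tip projection',proj('wrist',[s['tcp_pos']+[0,0,-.003]]))
```

```text
[0.5242 0.2956 0.1341] [[-1.     -0.0012 -0.0018]
 [-0.0012  1.     -0.0006]
 [ 0.0018 -0.0006 -1.    ]] 0.7032039738581762
wrist (array([0.5273, 0.2953]), (306, 192, 28, 28), array([29.5401, 37.0273]))
wrist (array([0.5234, 0.2953]), (306, 192, 28, 28), array([29.6936, 28.0936]))
[0.5251 0.2959 0.1354]
tip projection [[320.0026 235.7147]]
```

View pics/w3c.png

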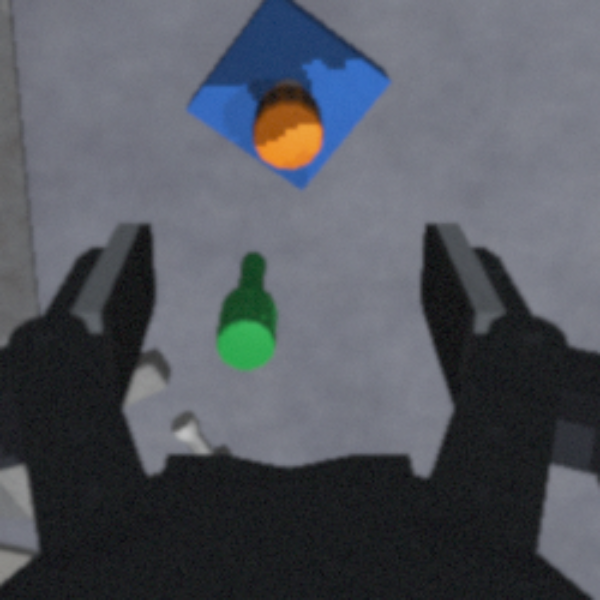

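Emit:
{"op": "arm_command", "data": {"commands": [{"fingers": 6, "travel": [0.1, 0, 2.0], "turn": [0, 0, 0]}, {"fingers": 6, "travel": [0, 0, 2.5], "turn": [0, 0, 0]}, {"fingers": 6, "travel": [0, 0, 1.8], "turn": [0, 0, 0]}, {"fingers": 6, "travel": [0, 0, 0.8], "turn": [0, 0, 0]}, {"fingers": 6, "travel": [0, 0, 0], "turn": [0, 0, 0]}, {"fingers": 6, "travel": [0, 0, 0], "turn": [0, 0, 0]}]}}

```text
time_s: 3.73
tcp_pos: [0.5249, 0.2957, 0.0649]
ee_rot: [[-1.0, -0.001, 0.002], [-0.001, 1.0, 0.001], [-0.002, 0.001, -1.0]]
ft_force: [-1.0, -0.2, 0.1]
grip_width: 0.702
```

Emit:
{"op": "arm_command", "data": {"commands": [{"fingers": 1.5, "travel": [0, 0, 0], "turn": [0, 0, 0]}, {"fingers": 1.5, "travel": [0, 0, 0], "turn": [0, 0, 0]}, {"fingers": 1.5, "travel": [0, 0, 0], "turn": [0, 0, 0]}, {"fingers": 1.5, "travel": [0, 0, 0], "turn": [0, 0, 0]}, {"fingers": 1.5, "travel": [0, 0, 0], "turn": [0, 0, 0]}, {"fingers": 1.5, "travel": [0, 0, 0], "turn": [0, 0, 0]}], "force": 25}}

```text
time_s: 4.23
tcp_pos: [0.5243, 0.2952, 0.0638]
ee_rot: [[-1.0, -0.0, 0.0], [-0.0, 1.0, 0.0], [-0.0, 0.0, -1.0]]
ft_force: [0.3, 0.1, -0.7]
grip_width: 0.176
```

Run:
```python
from w import *
s=robot.read_state();print(s['tcp_pos'],s['ee_rot'],s['grip_width'],s['ft_force'],s['wrist_torque'])
im=robot.get_image('wrist')
cv2.imwrite('pics/w4c.png',cv2.resize(im[150:400,200:450],(600,600)))
im=robot.get_image('side')
cv2.imwrite('pics/s4c.png',cv2.resize(im[180:290,190:330],(763,600),interpolation=cv2.INTER_CUBIC))
```

```text
[0.5243 0.2952 0.0638] [[-1.     -0.0001  0.0003]
 [-0.0001  1.      0.0001]
 [-0.0003  0.0001 -1.    ]] 0.1756152820277691 [ 0.346   0.1088 -0.7218] [-0.0471  0.0124 -0.0133]
```

View pics/w4c.png

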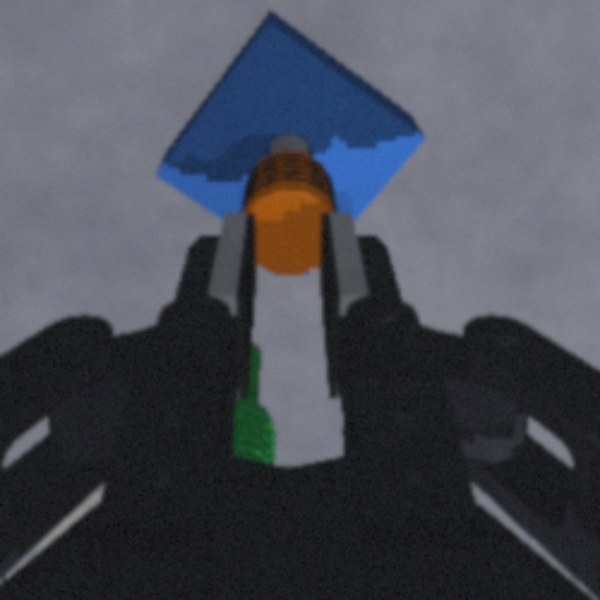

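View pics/s4c.png

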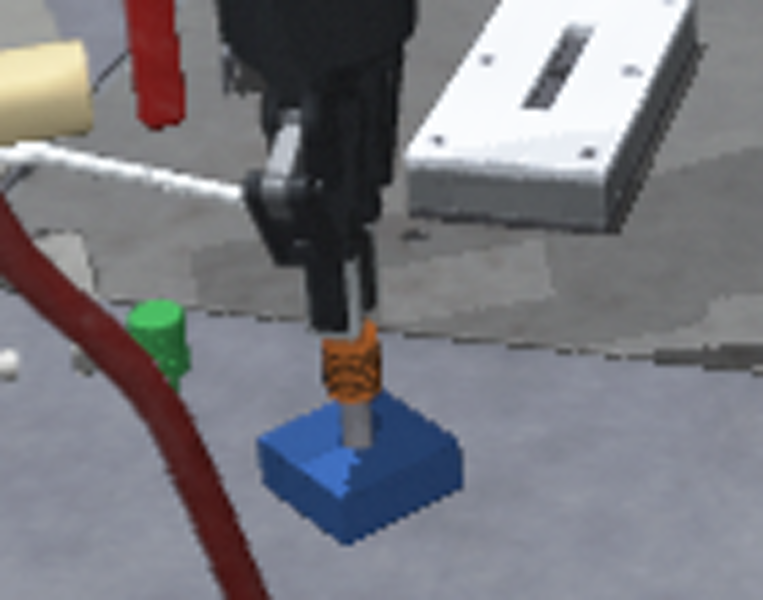

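Run:
```python
from w import *
t=robot.read_state()['tcp_pos']
def sc(p): return (p-[190,180])*[763/140,600/110]
def wc(p): return (p-[200,150])*2.4
for y in (.0075,.012):
  for z in (0,-.003,-.022): 
    P=t+[0,y,z];print('tcp+',y,z,sc(proj('side',P)[0]),wc(proj('wrist',P)[0]))
for z in (.048,.062,.076): 
    P=np.array([.5237,.2955,z]);print('knob',z,sc(proj('side',P)[0]),wc(proj('wrist',P)[0]))
im=robot.get_image('wrist')
print(pinfit('wrist',im,(280,150,400,300),.048,.076),robot.read_state()['grip_width'])
```

```text
tcp+ 0.0075 0 [340.8089 362.1965] [318.5138 216.3473]
tcp+ 0.0075 -0.003 [341.374  368.5072] [318.0034 211.262 ]
tcp+ 0.0075 -0.022 [344.9216 408.1009] [315.1129 182.4755]
tcp+ 0.012 0 [337.3939 368.1739] [336.1236 216.3408]
tcp+ 0.012 -0.003 [337.9654 374.4997] [335.3322 211.2562]
tcp+ 0.012 -0.022 [341.5539 414.186 ] [330.8506 182.4731]
knob 0.048 [350.2459 385.3109] [290.1268 189.9507]
knob 0.062 [347.6779 356.1459] [290.3966 211.9071]
knob 0.076 [345.0815 326.6306] [290.7101 237.425 ]
(array([0.5272, 0.2949]), (303, 226, 35, 39), array([41.747 , 55.3995])) 0.17667497078830235
```

Run:
```python
from w import *
print(robot.finger_overhang, [a for a in dir(robot) if a[0]!='_'])
s=robot.read_state();print({k:np.round(v,4) for k,v in s.items()})
for n in ('side','wrist'):
    im=robot.get_image(n)
    im=im[180:290,190:330] if n=='side' else im[150:300,240:390]
    cv2.imwrite(f'pics/{n}5.png',cv2.resize(im,None,fx=5,fy=5,interpolation=cv2.INTER_CUBIC)[:600,:800])
```

```text
0.022 ['PlanningError', 'calibration', 'finger_overhang', 'get_image', 'job_done', 'look_for', 'place_of', 'read_state']
{'time_s': np.float64(4.3833), 'joint_positions': array([ 0.3277,  0.4842,  1.5958, -0.    ,  1.0617, -1.2434]), 'joint_velocities': array([ 0.    ,  0.0034, -0.0004, -0.0007, -0.0003, -0.0001]), 'joint_torque': array([  0.0031, -53.0709, -24.8096,  -0.0005,   0.0013,   0.    ]), 'tcp_pos': array([0.5242, 0.2952, 0.0635]), 'ee_rot': array([[-1.    , -0.0002, -0.0001],
       [-0.0002,  1.    , -0.0001],
       [ 0.0001, -0.0001, -1.    ]]), 'ft_force': array([-0.2067,  0.5663,  0.4554]), 'wrist_torque': array([-0.0338, -0.0046,  0.0192]), 'grip_width': np.float64(0.1767)}
```

View pics/side5.png

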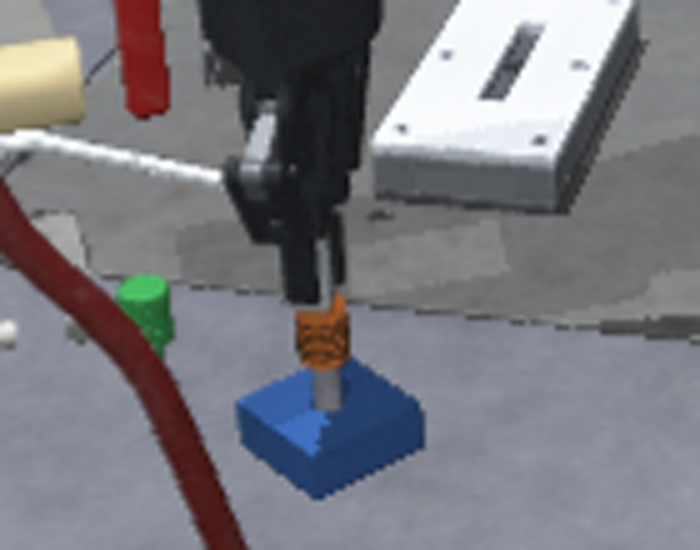

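View pics/wrist5.png

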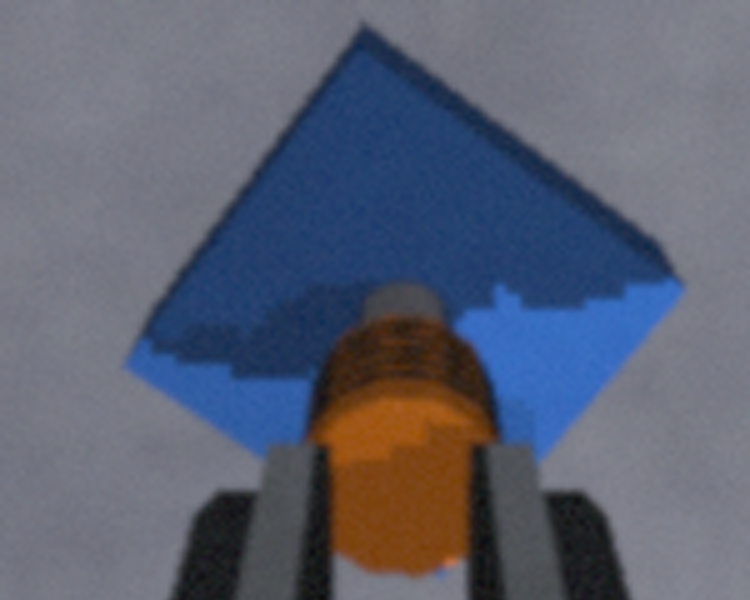

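Run:
```python
from w import *
for a,b in [((348,239),(253.4,241.6)),((338,239),(256.4,241.6)),((334,239),(256.4,241.6))]:
    A=ray('wrist',a);B=ray('side',b);P=tri([A,B]);print(P,proj('wrist',P),proj('side',P))
```

```text
[0.517  0.3103 0.0806] [[348.172  241.9357]] [[254.07   241.9172]]
[0.5147 0.3047 0.0788] [[337.8936 236.803 ]] [[255.8987 241.3616]]
[0.5154 0.3026 0.0774] [[333.9017 236.9061]] [[255.9185 241.3714]]
```

Emit:
{"op": "arm_command", "data": {"commands": [{"fingers": 5, "travel": [0, 0, 0], "turn": [0, 0, 0]}, {"fingers": 5, "travel": [0, 0, 0], "turn": [0, 0, 0]}, {"fingers": 5, "travel": [0, 0, 0], "turn": [0, 0, 0]}, {"fingers": 5, "travel": [0, 0, 0], "turn": [0, 0, 0]}, {"fingers": 5, "travel": [0, 0, 0.5], "turn": [0, 0, 0]}, {"fingers": 5, "travel": [0, 0, 0.5], "turn": [0, 0, 0]}, {"fingers": 5, "travel": [0, 0, 0.5], "turn": [0, 0, 0]}, {"fingers": 5, "travel": [0, 0, 0], "turn": [0, 0, 0]}]}}

```text
time_s: 5.15
tcp_pos: [0.5231, 0.2948, 0.0469]
ee_rot: [[-1.0, -0.0, -0.003], [-0.0, 1.0, -0.001], [0.003, -0.001, -1.0]]
ft_force: [0.3, 0.1, 0.2]
grip_width: 0.586
```

Run:
```python
from w import *
s=robot.read_state();print(s['tcp_pos'],s['grip_width'],s['ft_force'])
for n in ('side','wrist'):
    im=robot.get_image(n)
    im=im[180:290,190:330] if n=='side' else im[150:300,240:390]
    cv2.imwrite(f'pics/{n}6.png',cv2.resize(im,None,fx=5,fy=5,interpolation=cv2.INTER_CUBIC)[:600,:800])
```

```text
[0.5231 0.2948 0.0469] 0.5864585596156963 [0.2655 0.0781 0.2041]
```

View pics/side6.png

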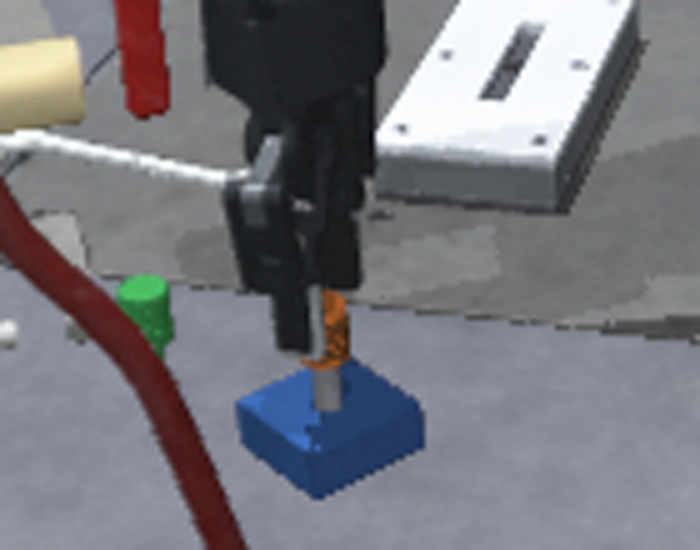

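View pics/wrist6.png

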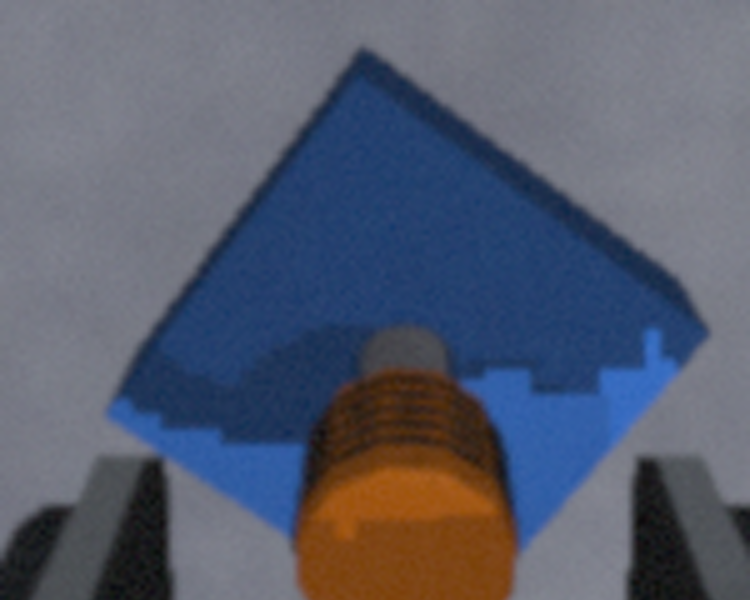

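Emit:
{"op": "arm_command", "data": {"commands": [{"fingers": 5, "travel": [0, 0.05, 0.4], "turn": [0, 0, 0]}, {"fingers": 5, "travel": [0, 0, 0.4], "turn": [0, 0, 0]}, {"fingers": 5, "travel": [0, 0, 0.4], "turn": [0, 0, 0]}, {"fingers": 5, "travel": [0, 0, 0.3], "turn": [0, 0, 0]}, {"fingers": 5, "travel": [0, 0, 0], "turn": [0, 0, 0]}]}}

```text
time_s: 5.67
tcp_pos: [0.5236, 0.2955, 0.0325]
ee_rot: [[-1.0, -0.0, -0.002], [-0.0, 1.0, -0.001], [0.002, -0.001, -1.0]]
ft_force: [-0.3, -0.1, 0.0]
grip_width: 0.587
```

Emit:
{"op": "arm_command", "data": {"commands": [{"fingers": 1, "travel": [0, 0, 0], "turn": [0, 0, 0]}, {"fingers": 1, "travel": [0, 0, 0], "turn": [0, 0, 0]}, {"fingers": 1, "travel": [0, 0, 0], "turn": [0, 0, 0]}, {"fingers": 1, "travel": [0, 0, 0], "turn": [0, 0, 0]}, {"fingers": 1, "travel": [0, 0, 0], "turn": [0, 0, 0]}, {"fingers": 1, "travel": [0, 0, 0], "turn": [0, 0, 0]}], "force": 25}}

```text
time_s: 6.17
tcp_pos: [0.5244, 0.2957, 0.0337]
ee_rot: [[-1.0, -0.0, 0.0], [-0.0, 1.0, 0.0], [-0.0, 0.0, -1.0]]
ft_force: [-0.4, 0.5, 1.5]
grip_width: 0.271
```

Run:
```python
from w import *
s=robot.read_state();print(s['tcp_pos'],s['grip_width'],s['ft_force'])
for n in ('side','wrist'):
    im=robot.get_image(n)
    im=im[180:290,190:330] if n=='side' else im[150:300,240:390]
    cv2.imwrite(f'pics/{n}7.png',cv2.resize(im,None,fx=5,fy=5,interpolation=cv2.INTER_CUBIC)[:600,:800])
```

```text
[0.5244 0.2957 0.0337] 0.271333410043499 [-0.4265  0.481   1.504 ]
```

View pics/side7.png

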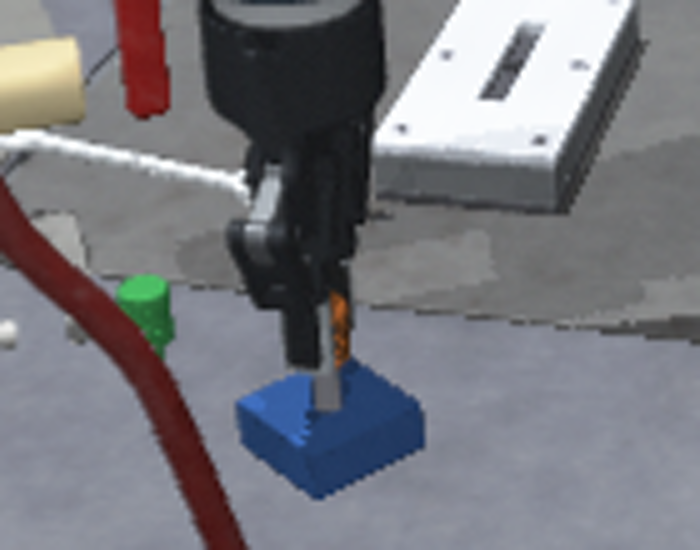

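View pics/wrist7.png

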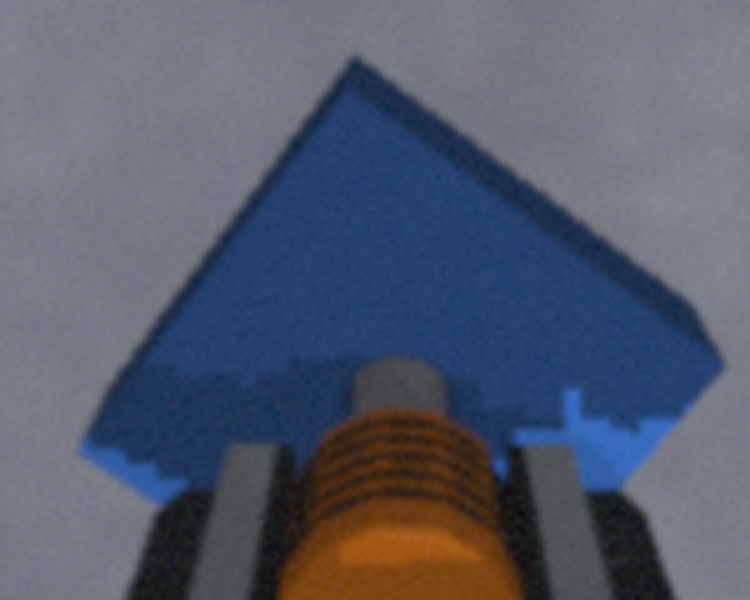

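Emit:
{"op": "arm_command", "data": {"commands": [{"fingers": 1, "travel": [0, 0, -0.5], "turn": [0, 0, 0]}, {"fingers": 1, "travel": [0, 0, -1.5], "turn": [0, 0, 0]}, {"fingers": 1, "travel": [0, 0, -2], "turn": [0, 0, 0]}, {"fingers": 1, "travel": [0, 0, -2], "turn": [0, 0, 0]}, {"fingers": 1, "travel": [0, -1, -1], "turn": [0, 0, 0]}, {"fingers": 1, "travel": [0, -2, 0], "turn": [0, 0, 0]}, {"fingers": 1, "travel": [0.1, -2.5, 0], "turn": [0, 0, 0]}, {"fingers": 1, "travel": [0.1, -2.5, 0], "turn": [0, 0, 0]}], "force": 30}}

```text
time_s: 6.93
tcp_pos: [0.5217, 0.2146, 0.1036]
ee_rot: [[-1.0, -0.002, 0.0], [-0.002, 1.0, -0.0], [-0.0, -0.0, -1.0]]
ft_force: [-0.0, -0.1, -0.7]
grip_width: 0.261
```

Emit:
{"op": "arm_command", "data": {"commands": [{"fingers": 1, "travel": [0.1, -2.5, 0], "turn": [0, 0, 0]}, {"fingers": 1, "travel": [0.1, -2.5, 0], "turn": [0, 0, 0]}, {"fingers": 1, "travel": [0.1, -2.5, 0], "turn": [0, 0, 0]}, {"fingers": 1, "travel": [0.1, -2.5, 0], "turn": [0, 0, 0]}, {"fingers": 1, "travel": [0.1, -2.5, 0], "turn": [0, 0, 0]}, {"fingers": 1, "travel": [0.1, -2.5, 0], "turn": [0, 0, 0]}, {"fingers": 1, "travel": [0, -2, 0], "turn": [0, 0, 0]}, {"fingers": 1, "travel": [0, -1.3, 0], "turn": [0, 0, 0]}]}}

```text
time_s: 7.6
tcp_pos: [0.5155, 0.0301, 0.1033]
ee_rot: [[-1.0, 0.001, -0.001], [0.001, 1.0, -0.001], [0.001, -0.001, -1.0]]
ft_force: [0.0, -0.5, -0.6]
grip_width: 0.271
```

Emit:
{"op": "arm_command", "data": {"commands": [{"fingers": 1, "travel": [0, -2, 0], "turn": [0, 0, 0]}, {"fingers": 1, "travel": [0, -0.5, 0], "turn": [0, 0, 0]}, {"fingers": 1, "travel": [0, 0, 0], "turn": [0, 0, 0]}, {"fingers": 1, "travel": [0, 0, 0], "turn": [0, 0, 0]}, {"fingers": 1, "travel": [0, 0, 0], "turn": [0, 0, 0]}]}}

```text
time_s: 8.02
tcp_pos: [0.5159, 0.0083, 0.1034]
ee_rot: [[-1.0, -0.0, -0.0], [-0.0, 1.0, 0.0], [0.0, 0.0, -1.0]]
ft_force: [0.4, 0.6, -0.6]
grip_width: 0.268
```

Run:
```python
from w import *
s=robot.read_state();print(s['tcp_pos'],s['grip_width'],s['ft_force'])
c=cal('wrist');im=robot.get_image('wrist');cv2.imwrite('pics/w8.png',im);np.save('c8.npy',np.array([0]));import pickle;pickle.dump(c,open('c8.pkl','wb'))
im=robot.get_image('side');cv2.imwrite('pics/s8.png',cv2.resize(im[110:260,220:420],(800,600),interpolation=cv2.INTER_CUBIC))
```

```text
[0.5159 0.0083 0.1034] 0.2680250305913029 [ 0.3548  0.6023 -0.6347]
```

View pics/w8.png

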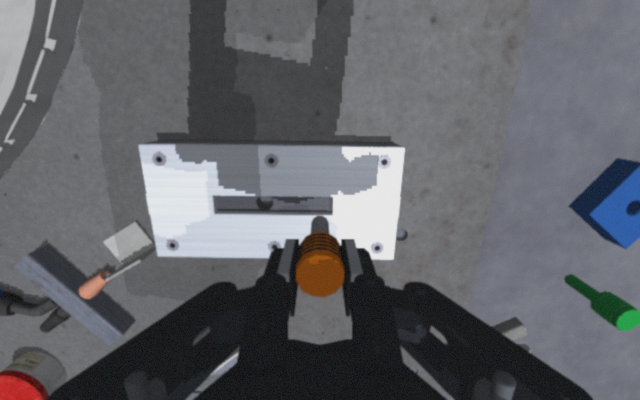

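View pics/s8.png

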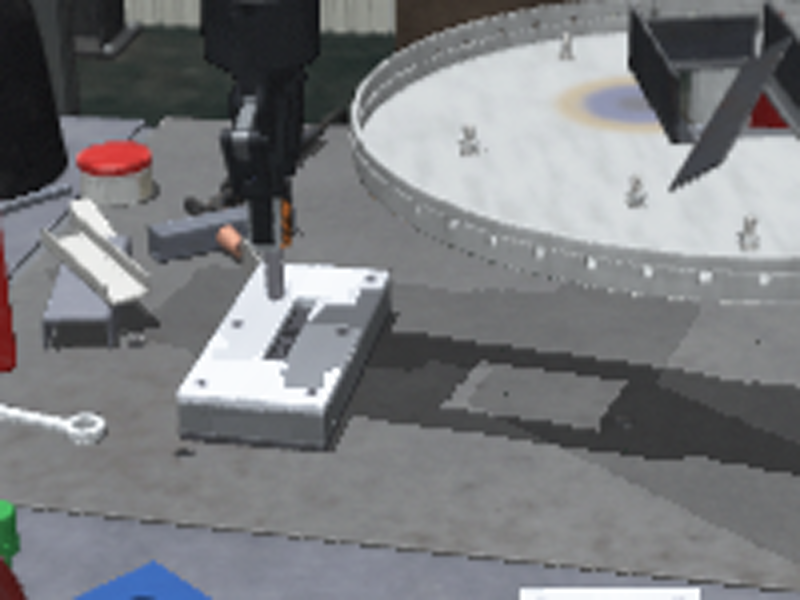

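Run:
```python
from w import *
im=cv2.imread('pics/w8.png')
cv2.imwrite('pics/w8c.png',cv2.resize(im[140:265,195:355],(800,625),interpolation=cv2.INTER_CUBIC)[:600])
cv2.imwrite('pics/w8d.png',cv2.resize(im[130:270,130:415],(800,393),interpolation=cv2.INTER_CUBIC))
```

```text
(no output)
```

View pics/w8c.png

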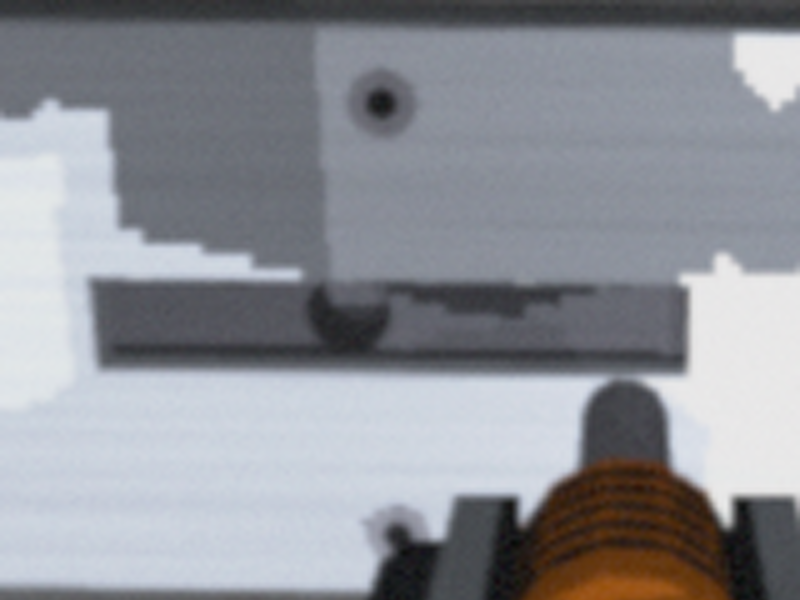

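View pics/w8d.png

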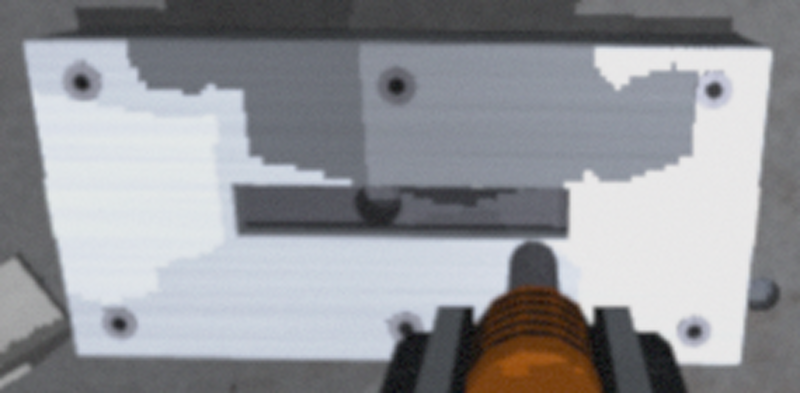

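Run:
```python
from w import *
import pickle;c=pickle.load(open('c8.pkl','rb'))
f=lambda p:(p[0]/5+195-.4,p[1]/5+140-.4)
Q=[atz('wrist',f(p),.036,c) for p in [(92,282),(686,284),(100,367),(686,371)]]
print(np.array(Q),np.mean(Q,0))
for p in [(308,318),(390,318),(349,352),(349,314)]: print('hole',atz('wrist',f(p),.028,c))
g=lambda p:(p[0]/2.807+130,p[1]/2.807+130)
C=[atz('wrist',g(p),.036,c) for p in [(25,42),(771,47),(742,363),(78,354)]];print(np.array(C),np.mean(C,0))
S=[atz('wrist',g(p),.036,c) for p in [(82,82),(397,86),(714,90),(693,331),(119,324)]];print(np.array(S))
# where pin tip front: shank lower end visible top of ellipse at w8c (624,380)
print('tip pred',(proj('wrist',[[.5155-.006,.0083,.1034-.0257]],c)-[195,140])*5, (proj('wrist',[[.5155,.0083,.1034-.0257]],c)-[195,140])*5)
```

```text
[[ 0.5083 -0.0808  0.036 ]
 [ 0.5087  0.018   0.036 ]
 [ 0.5234 -0.0811  0.036 ]
 [ 0.5241  0.0182  0.036 ]] [ 0.5161 -0.0314  0.036 ]
hole [ 0.5173 -0.047   0.028 ]
hole [ 0.5173 -0.0328  0.028 ]
hole [ 0.5235 -0.0402  0.028 ]
hole [ 0.5166 -0.0398  0.028 ]
[[ 0.466  -0.1354  0.036 ]
 [ 0.4676  0.075   0.036 ]
 [ 0.5675  0.0747  0.036 ]
 [ 0.5647 -0.137   0.036 ]] [ 0.5165 -0.0307  0.036 ]
[[ 0.4774 -0.1209  0.036 ]
 [ 0.4788 -0.0306  0.036 ]
 [ 0.4799  0.0597  0.036 ]
 [ 0.5561  0.0584  0.036 ]
 [ 0.554  -0.1221  0.036 ]]
tip pred [[626.3895 376.6495]] [[626.3305 416.8629]]
```

Emit:
{"op": "arm_command", "data": {"commands": [{"fingers": 1, "travel": [-0.1, 0, 0.6], "turn": [0, 0, 0]}, {"fingers": 1, "travel": [0, 0, 1], "turn": [0, 0, 0]}, {"fingers": 1, "travel": [0, 0, 1], "turn": [0, 0, 0]}, {"fingers": 1, "travel": [0, 0, 0.6], "turn": [0, 0, 0]}, {"fingers": 1, "travel": [0, 0, 0.4], "turn": [0, 0, 0]}, {"fingers": 1, "travel": [0, 0, 0], "turn": [0, 0, 0]}, {"fingers": 1, "travel": [0, 0, 0], "turn": [0, 0, 0]}]}}

```text
time_s: 8.7
tcp_pos: [0.517, 0.0077, 0.0671]
ee_rot: [[-1.0, -0.0, -0.001], [-0.0, 1.0, 0.0], [0.001, 0.0, -1.0]]
ft_force: [-0.3, 0.0, -1.3]
grip_width: 0.27
```

Run:
```python
from w import *
s=robot.read_state();print(s['tcp_pos'],s['grip_width'],s['ft_force'])
c=cal('wrist');im=robot.get_image('wrist')
cv2.imwrite('pics/w9c.png',cv2.resize(im[140:265,195:355],(800,625),interpolation=cv2.INTER_CUBIC)[:600])
f=lambda P:(proj('wrist',[P],c)[0]-[195,140])*5
t=s['tcp_pos'];print('tip',f(t+[-.006,0,-.0257]),f(t+[0,0,-.0257]))
```

```text
[0.517  0.0077 0.0671] 0.2698239524718596 [-0.2825  0.0204 -1.3167]
tip [626.7437 379.6495] [626.6915 419.8184]
```

View pics/w9c.png

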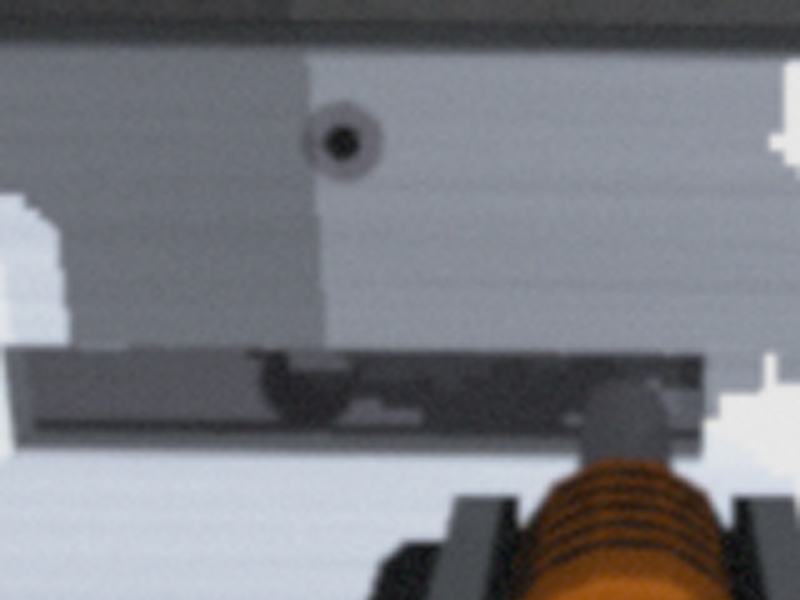

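Emit:
{"op": "arm_command", "data": {"commands": [{"fingers": 1, "travel": [0, 0, 0.4], "turn": [0, 0, 0]}, {"fingers": 1, "travel": [0, 0, 0.3], "turn": [0, 0, 0]}, {"fingers": 1, "travel": [0, 0, 0.2], "turn": [0, 0, 0]}, {"fingers": 1, "travel": [0, 0, 0.1], "turn": [0, 0, 0]}, {"fingers": 1, "travel": [0, 0, 0], "turn": [0, 0, 0]}], "force": 25}}

```text
time_s: 9.17
tcp_pos: [0.517, 0.0077, 0.0573]
ee_rot: [[-1.0, -0.0, -0.0], [-0.0, 1.0, 0.0], [0.0, 0.0, -1.0]]
ft_force: [0.1, -1.1, -1.4]
grip_width: 0.27
```

Emit:
{"op": "arm_command", "data": {"commands": [{"fingers": 1, "travel": [0, 0, 0.05], "turn": [0, 0, 0]}, {"fingers": 1, "travel": [0, 0, 0.05], "turn": [0, 0, 0]}, {"fingers": 1, "travel": [0, 0, 0], "turn": [0, 0, 0]}]}}

```text
time_s: 9.42
tcp_pos: [0.5173, 0.0077, 0.0565]
ee_rot: [[-1.0, -0.0, 0.0], [-0.0, 1.0, -0.0], [-0.0, -0.0, -1.0]]
ft_force: [-0.4, 0.1, -1.9]
grip_width: 0.271
```

Emit:
{"op": "arm_command", "data": {"commands": [{"fingers": 1, "travel": [0, 0, 0.05], "turn": [0, 0, 0]}, {"fingers": 1, "travel": [0, 0, 0.05], "turn": [0, 0, 0]}, {"fingers": 1, "travel": [0, 0, 0], "turn": [0, 0, 0]}]}}

```text
time_s: 9.67
tcp_pos: [0.5172, 0.0077, 0.0555]
ee_rot: [[-1.0, -0.0, -0.0], [-0.0, 1.0, -0.0], [0.0, -0.0, -1.0]]
ft_force: [1.1, 0.3, -0.9]
grip_width: 0.272
```

Emit:
{"op": "arm_command", "data": {"commands": [{"fingers": 1, "travel": [0, 0, 0.05], "turn": [0, 0, 0]}, {"fingers": 1, "travel": [0, 0, 0], "turn": [0, 0, 0]}]}}

```text
time_s: 9.83
tcp_pos: [0.5172, 0.0077, 0.0549]
ee_rot: [[-1.0, -0.0, -0.0], [-0.0, 1.0, 0.0], [0.0, 0.0, -1.0]]
ft_force: [-0.1, 0.0, -1.1]
grip_width: 0.269
```

Emit:
{"op": "arm_command", "data": {"commands": [{"fingers": 1, "travel": [0, 0, 0.05], "turn": [0, 0, 0]}, {"fingers": 1, "travel": [0, 0, 0], "turn": [0, 0, 0]}]}}

```text
time_s: 10.0
tcp_pos: [0.5172, 0.0077, 0.0544]
ee_rot: [[-1.0, -0.0, -0.0], [-0.0, 1.0, -0.0], [0.0, -0.0, -1.0]]
ft_force: [0.1, -0.6, -0.8]
grip_width: 0.273
```

Emit:
{"op": "arm_command", "data": {"commands": [{"fingers": 1, "travel": [0, 0, 0.05], "turn": [0, 0, 0]}, {"fingers": 1, "travel": [0, 0, 0], "turn": [0, 0, 0]}]}}

```text
time_s: 10.17
tcp_pos: [0.5172, 0.0077, 0.0539]
ee_rot: [[-1.0, -0.0, -0.0], [-0.0, 1.0, 0.0], [0.0, 0.0, -1.0]]
ft_force: [-0.1, -0.9, -1.3]
grip_width: 0.268
```

Emit:
{"op": "arm_command", "data": {"commands": [{"fingers": 1, "travel": [0, 0, 0.05], "turn": [0, 0, 0]}, {"fingers": 1, "travel": [0, 0, 0], "turn": [0, 0, 0]}]}}

```text
time_s: 10.33
tcp_pos: [0.5174, 0.0077, 0.0537]
ee_rot: [[-1.0, -0.0, 0.0], [-0.0, 1.0, -0.0], [-0.0, -0.0, -1.0]]
ft_force: [-0.6, 1.0, 1.3]
grip_width: 0.274
```

Emit:
{"op": "arm_command", "data": {"commands": [{"fingers": 1, "travel": [0, 0, 0.03], "turn": [0, 0, 0]}, {"fingers": 1, "travel": [0, 0, 0], "turn": [0, 0, 0]}]}}

```text
time_s: 10.5
tcp_pos: [0.5175, 0.0077, 0.0537]
ee_rot: [[-1.0, -0.0, 0.001], [-0.0, 1.0, -0.0], [-0.001, -0.0, -1.0]]
ft_force: [-0.8, -0.3, 4.3]
grip_width: 0.27
```

Emit:
{"op": "arm_command", "data": {"commands": [{"fingers": 1, "travel": [0, 0, 0], "turn": [0, 0, 0]}, {"fingers": 1, "travel": [0, 0, 0], "turn": [0, 0, 0]}, {"fingers": 1, "travel": [0, 0, 0], "turn": [0, 0, 0]}, {"fingers": 1, "travel": [0, -0.1, 0], "turn": [0, 0, 0]}, {"fingers": 1, "travel": [0, -0.2, 0], "turn": [0, 0, 0]}, {"fingers": 1, "travel": [0, -0.2, 0], "turn": [0, 0, 0]}]}}

```text
time_s: 11.0
tcp_pos: [0.5176, 0.0036, 0.0536]
ee_rot: [[-1.0, 0.0, 0.001], [0.0, 1.0, 0.001], [-0.001, 0.001, -1.0]]
ft_force: [0.5, 4.3, 5.7]
grip_width: 0.268
```

Emit:
{"op": "arm_command", "data": {"commands": [{"fingers": 1, "travel": [0, -0.3, 0], "turn": [0, 0, 0]}, {"fingers": 1, "travel": [0, -0.3, 0], "turn": [0, 0, 0]}, {"fingers": 1, "travel": [0, -0.3, 0], "turn": [0, 0, 0]}, {"fingers": 1, "travel": [0, -0.3, 0], "turn": [0, 0, 0]}]}}

```text
time_s: 11.33
tcp_pos: [0.5177, -0.0086, 0.0536]
ee_rot: [[-1.0, 0.0, 0.001], [0.0, 1.0, 0.001], [-0.001, 0.001, -1.0]]
ft_force: [-0.2, 4.4, 5.8]
grip_width: 0.265
```

Emit:
{"op": "arm_command", "data": {"commands": [{"fingers": 1, "travel": [0.01, -0.3, 0], "turn": [0, 0, 0]}, {"fingers": 1, "travel": [0.01, -0.3, 0], "turn": [0, 0, 0]}, {"fingers": 1, "travel": [0.01, -0.3, 0], "turn": [0, 0, 0]}, {"fingers": 1, "travel": [0.01, -0.3, 0], "turn": [0, 0, 0]}]}}

```text
time_s: 11.67
tcp_pos: [0.5174, -0.0206, 0.0536]
ee_rot: [[-1.0, 0.0, 0.001], [0.0, 1.0, 0.001], [-0.001, 0.001, -1.0]]
ft_force: [-0.2, 4.4, 5.1]
grip_width: 0.268
```

Emit:
{"op": "arm_command", "data": {"commands": [{"fingers": 1, "travel": [0, -0.2, 0], "turn": [0, 0, 0]}, {"fingers": 1, "travel": [0, -0.2, 0], "turn": [0, 0, 0]}, {"fingers": 1, "travel": [0, -0.15, 0], "turn": [0, 0, 0]}, {"fingers": 1, "travel": [0, -0.15, 0], "turn": [0, 0, 0]}]}}

```text
time_s: 12.0
tcp_pos: [0.5174, -0.0276, 0.0536]
ee_rot: [[-1.0, 0.0, 0.001], [0.0, 1.0, 0.001], [-0.001, 0.001, -1.0]]
ft_force: [-0.2, 3.7, 4.4]
grip_width: 0.269
```

Run:
```python
from w import *
s=robot.read_state();print(s['tcp_pos'],s['grip_width'],s['ft_force'])
c=cal('wrist');im=robot.get_image('wrist')
cv2.imwrite('pics/w10c.png',cv2.resize(im[140:260,240:400],(800,600),interpolation=cv2.INTER_CUBIC)[:600])
f=lambda P:(proj('wrist',[P],c)[0]-[240,140])*5
print('hole pred',f([.5166,-.0399,.028]))
```

```text
[ 0.5174 -0.0276  0.0536] 0.2690596773530748 [-0.1995  3.7147  4.435 ]
hole pred [312.96   414.6069]
```

View pics/w10c.png

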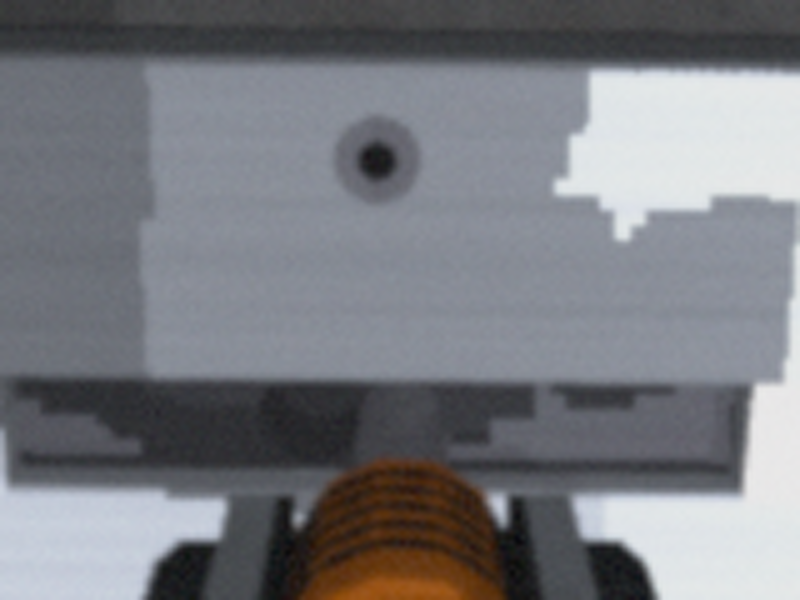

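Emit:
{"op": "arm_command", "data": {"commands": [{"fingers": 1, "travel": [0, -0.15, 0], "turn": [0, 0, 0]}, {"fingers": 1, "travel": [0, -0.15, 0], "turn": [0, 0, 0]}, {"fingers": 1, "travel": [0, -0.15, 0], "turn": [0, 0, 0]}, {"fingers": 1, "travel": [0, -0.15, 0], "turn": [0, 0, 0]}, {"fingers": 1, "travel": [0, -0.1, 0], "turn": [0, 0, 0]}]}}

```text
time_s: 12.47
tcp_pos: [0.5172, -0.0349, 0.0535]
ee_rot: [[-1.0, 0.0, 0.001], [0.0, 1.0, 0.001], [-0.001, 0.001, -1.0]]
ft_force: [-0.0, 2.6, 4.3]
grip_width: 0.269
```

Emit:
{"op": "arm_command", "data": {"commands": [{"fingers": 1, "travel": [0, -0.1, 0], "turn": [0, 0, 0]}, {"fingers": 1, "travel": [0, -0.1, 0], "turn": [0, 0, 0]}]}}

```text
time_s: 12.63
tcp_pos: [0.5167, -0.0376, 0.053]
ee_rot: [[-1.0, -0.001, -0.0], [-0.001, 1.0, -0.001], [0.0, -0.001, -1.0]]
ft_force: [-0.0, 0.1, -1.5]
grip_width: 0.272
```

Emit:
{"op": "arm_command", "data": {"commands": [{"fingers": 1, "travel": [0, -0.1, 0], "turn": [0, 0, 0]}, {"fingers": 1, "travel": [0, -0.1, 0], "turn": [0, 0, 0]}]}}

```text
time_s: 12.8
tcp_pos: [0.5163, -0.0397, 0.0526]
ee_rot: [[-1.0, -0.0, -0.001], [-0.0, 1.0, -0.0], [0.001, -0.0, -1.0]]
ft_force: [-0.3, -0.2, -1.3]
grip_width: 0.267
```

Emit:
{"op": "arm_command", "data": {"commands": [{"fingers": 1, "travel": [-0.05, 0, 0.1], "turn": [0, 0, 0]}, {"fingers": 1, "travel": [0, 0, 0.1], "turn": [0, 0, 0]}, {"fingers": 1, "travel": [0, 0, 0], "turn": [0, 0, 0]}]}}

```text
time_s: 13.05
tcp_pos: [0.517, -0.0394, 0.0507]
ee_rot: [[-1.0, -0.0, -0.001], [-0.0, 1.0, 0.0], [0.001, 0.0, -1.0]]
ft_force: [-0.7, 0.1, -1.3]
grip_width: 0.267
```

Emit:
{"op": "arm_command", "data": {"commands": [{"fingers": 1, "travel": [0, 0, 0.1], "turn": [0, 0, 0]}, {"fingers": 1, "travel": [0, 0, 0.1], "turn": [0, 0, 0]}, {"fingers": 1, "travel": [0, 0, 0], "turn": [0, 0, 0]}]}}

```text
time_s: 13.3
tcp_pos: [0.5172, -0.0392, 0.049]
ee_rot: [[-1.0, -0.0, -0.0], [-0.0, 1.0, 0.0], [0.0, 0.0, -1.0]]
ft_force: [-0.3, -0.1, -1.8]
grip_width: 0.271
```

Emit:
{"op": "arm_command", "data": {"commands": [{"fingers": 1, "travel": [0, 0, 0.1], "turn": [0, 0, 0]}, {"fingers": 1, "travel": [0, 0, 0.1], "turn": [0, 0, 0]}, {"fingers": 1, "travel": [0, 0, 0.1], "turn": [0, 0, 0]}, {"fingers": 1, "travel": [0, 0, 0], "turn": [0, 0, 0]}]}}

```text
time_s: 13.63
tcp_pos: [0.5172, -0.0393, 0.046]
ee_rot: [[-1.0, -0.0, -0.0], [-0.0, 1.0, 0.0], [0.0, 0.0, -1.0]]
ft_force: [0.1, -0.1, -1.9]
grip_width: 0.266
```

Emit:
{"op": "arm_command", "data": {"commands": [{"fingers": 1, "travel": [0, 0, 0.1], "turn": [0, 0, 0]}, {"fingers": 1, "travel": [0, 0, 0.1], "turn": [0, 0, 0]}, {"fingers": 1, "travel": [0, 0, 0.1], "turn": [0, 0, 0]}, {"fingers": 1, "travel": [0, 0, 0.1], "turn": [0, 0, 0]}, {"fingers": 1, "travel": [0, 0, 0], "turn": [0, 0, 0]}]}}

```text
time_s: 14.05
tcp_pos: [0.5172, -0.0392, 0.042]
ee_rot: [[-1.0, -0.0, -0.0], [-0.0, 1.0, 0.0], [0.0, 0.0, -1.0]]
ft_force: [-1.0, -0.2, -1.4]
grip_width: 0.269
```

Emit:
{"op": "arm_command", "data": {"commands": [{"fingers": 1, "travel": [0, 0, 0.1], "turn": [0, 0, 0]}, {"fingers": 1, "travel": [0, 0, 0.1], "turn": [0, 0, 0]}, {"fingers": 1, "travel": [0, 0, 0], "turn": [0, 0, 0]}]}}

```text
time_s: 14.3
tcp_pos: [0.5172, -0.0393, 0.04]
ee_rot: [[-1.0, -0.0, -0.0], [-0.0, 1.0, 0.0], [0.0, 0.0, -1.0]]
ft_force: [-0.2, 0.1, -1.4]
grip_width: 0.265
```

Emit:
{"op": "arm_command", "data": {"commands": [{"fingers": 1, "travel": [0, 0, 0.05], "turn": [0, 0, 0]}, {"fingers": 1, "travel": [0, 0, 0.05], "turn": [0, 0, 0]}, {"fingers": 1, "travel": [0, 0, 0.05], "turn": [0, 0, 0]}, {"fingers": 1, "travel": [0, 0, 0], "turn": [0, 0, 0]}]}}

```text
time_s: 14.63
tcp_pos: [0.5173, -0.0393, 0.0386]
ee_rot: [[-1.0, -0.0, -0.0], [-0.0, 1.0, 0.0], [0.0, 0.0, -1.0]]
ft_force: [-1.2, 0.1, -1.1]
grip_width: 0.27
```

Emit:
{"op": "arm_command", "data": {"commands": [{"fingers": 1, "travel": [0, 0, 0.05], "turn": [0, 0, 0]}, {"fingers": 1, "travel": [0, 0, 0], "turn": [0, 0, 0]}]}}

```text
time_s: 14.8
tcp_pos: [0.5173, -0.0393, 0.0381]
ee_rot: [[-1.0, -0.0, -0.0], [-0.0, 1.0, 0.0], [0.0, 0.0, -1.0]]
ft_force: [0.1, 0.8, -1.4]
grip_width: 0.269
```

Emit:
{"op": "arm_command", "data": {"commands": [{"fingers": 1, "travel": [0, 0, 0.05], "turn": [0, 0, 0]}, {"fingers": 1, "travel": [0, 0, 0], "turn": [0, 0, 0]}]}}

```text
time_s: 14.97
tcp_pos: [0.5174, -0.0393, 0.0377]
ee_rot: [[-1.0, -0.0, 0.0], [-0.0, 1.0, -0.0], [-0.0, -0.0, -1.0]]
ft_force: [-0.8, -0.2, -0.7]
grip_width: 0.265
```

Emit:
{"op": "arm_command", "data": {"commands": [{"fingers": 1, "travel": [0, 0, 0.03], "turn": [0, 0, 0]}, {"fingers": 1, "travel": [0, 0, 0], "turn": [0, 0, 0]}]}}

```text
time_s: 15.13
tcp_pos: [0.5175, -0.0393, 0.0377]
ee_rot: [[-1.0, -0.0, 0.0], [-0.0, 1.0, -0.0], [-0.0, -0.0, -1.0]]
ft_force: [-0.2, 0.7, 2.5]
grip_width: 0.273
```

Run:
```python
from w import *
s=robot.read_state();print(s['tcp_pos'],s['grip_width'],s['ft_force'])
im=robot.get_image('side');cv2.imwrite('pics/s11.png',cv2.resize(im[130:230,240:373],(798,600),interpolation=cv2.INTER_CUBIC))
```

```text
[ 0.5175 -0.0393  0.0377] 0.2729544988657628 [-0.2111  0.6576  2.5492]
```

View pics/s11.png

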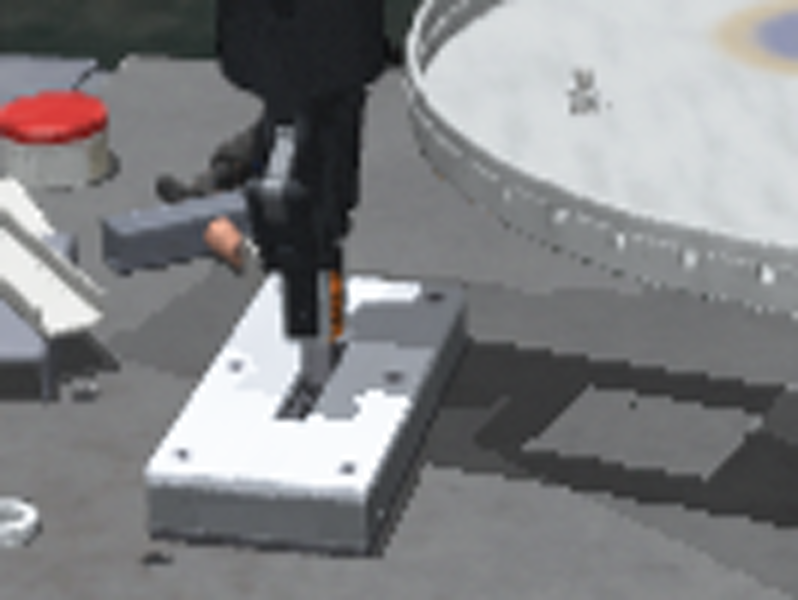

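Emit:
{"op": "arm_command", "data": {"commands": [{"fingers": 3, "travel": [0, 0, 0], "turn": [0, 0, 0]}, {"fingers": 4, "travel": [0, 0, 0], "turn": [0, 0, 0]}, {"fingers": 5, "travel": [0, 0, 0], "turn": [0, 0, 0]}, {"fingers": 5, "travel": [0, 0, 0], "turn": [0, 0, 0]}, {"fingers": 5, "travel": [0, 0, 0], "turn": [0, 0, 0]}, {"fingers": 5, "travel": [0, 0, 0], "turn": [0, 0, 0]}]}}

```text
time_s: 15.68
tcp_pos: [0.5174, -0.0393, 0.0374]
ee_rot: [[-1.0, -0.0, -0.0], [-0.0, 1.0, -0.0], [0.0, -0.0, -1.0]]
ft_force: [-0.0, -0.1, 0.2]
grip_width: 0.588
```

Emit:
{"op": "arm_command", "data": {"commands": [{"fingers": 5, "travel": [0, 0, -0.5], "turn": [0, 0, 0]}, {"fingers": 5, "travel": [0, 0, -1], "turn": [0, 0, 0]}, {"fingers": 5, "travel": [0, 0, -2], "turn": [0, 0, 0]}, {"fingers": 5, "travel": [0, 0, -2.5], "turn": [0, 0, 0]}, {"fingers": 5, "travel": [0, 0, -2.5], "turn": [0, 0, 0]}, {"fingers": 5, "travel": [0, 0, -1.5], "turn": [0, 0, 0]}, {"fingers": 5, "travel": [0, 0, 0], "turn": [0, 0, 0]}, {"fingers": 5, "travel": [0, 0, 0], "turn": [0, 0, 0]}]}}

```text
time_s: 16.35
tcp_pos: [0.5181, -0.0395, 0.1389]
ee_rot: [[-1.0, -0.0, 0.003], [-0.0, 1.0, -0.001], [-0.003, -0.001, -1.0]]
ft_force: [0.4, -0.8, -0.3]
grip_width: 0.587
```

Run:
```python
from w import *
s=robot.read_state();print(s['time_s'],s['tcp_pos'],s['grip_width'],s['ft_force'])
im=robot.get_image('wrist');cv2.imwrite('pics/w12.png',im)
H=[.5166,-.0395]
print(pinfit('wrist',im,(270,150,370,300),.052,.080,lo=(4,100,30),g=H))
im=robot.get_image('side');cv2.imwrite('pics/s12.png',cv2.resize(im[130:230,240:373],(798,600),interpolation=cv2.INTER_CUBIC))
print(pinfit('side',im,(280,150,315,195),.052,.080,lo=(4,100,30),g=H))
for z in (.036,.052,.080): print((proj('side',[[*H,z]])[0]-[240,130])*6)
print(proj('side',[[*H,.036]]))
```

```text
16.35 [ 0.5181 -0.0395  0.1389] 0.5865529480379952 [ 0.4361 -0.8106 -0.2884]
(array([ 0.5148, -0.0394]), (307, 184, 27, 35), array([29.9289, 37.1231]))
(array([ 0.5179, -0.0402]), (288, 175, 9, 12), array([ 8.9802, 12.7278]))
[317.0201 361.7434]
[315.7194 330.9489]
[313.4115 276.2737]
[[292.8367 190.2906]]
```

View pics/s12.png

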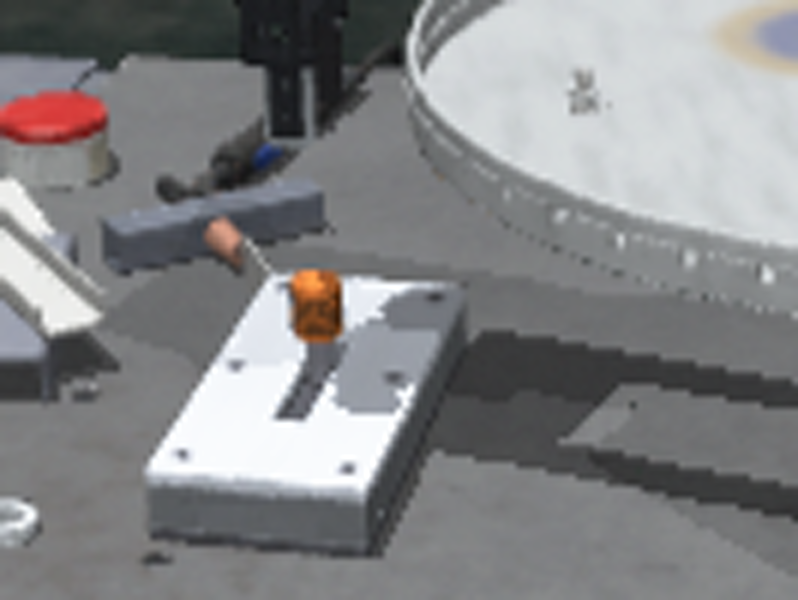

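View pics/w12.png

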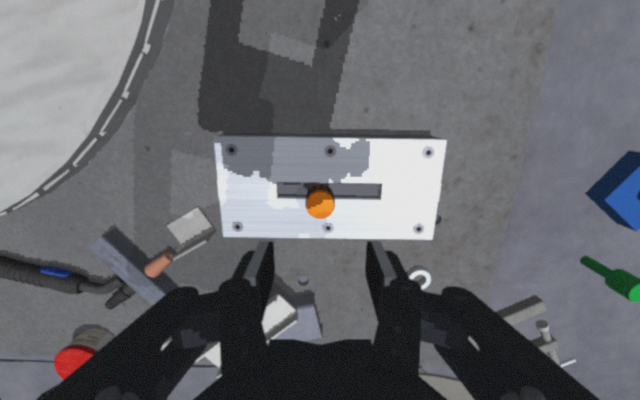

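```bash
python3 -c "
from station import robot
print(robot.job_done())"
```

```text
the job is handed in; nothing more can be done
None
```

The pin is in the blind hole of the jig farthest from the base, upright and released. I handed the job in at about 16.4 s; no verdict is reported. The jig I used is centred at about (0.516, −0.031), 0.52 m from the base; the other is about 0.43 m away.

**Pick:** I lifted the orange pin from its stand with a light grip of 25–30 N. My first grasp closed on nothing, just above the knob. The images showed the fingertips about 15 mm behind the reported TCP, where the interface text says 22 mm ahead. I went about 30 mm lower by the pictures and gripped the knob there.

**Slide:** I set the tip down at about jig y = +39 mm, with contact at about 5 N. Sliding it along the floor took about 4–6 N at the wrist, until the force fell away near the hole, at about jig y = −8 mm.

**Last checks:**
- The pin went down 16.0 mm from first floor contact to bottom contact, which is the full depth of the hole.
- After release, the knob's outline in the side picture matches a fully seated, upright pin. Height and sideways position agree to within about 1.5 mm.
- The wrist picture gave an x about 3 mm different from the side picture. I put this down to shading cutting off part of the knob's outline.
- The parts lying around look unmoved by eye; I did not measure them. The gripper is clear, about 5 cm or more above the pin.

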